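# Roll the brass edge strip home

## Task

The brass pieces of the push-fit edge strip on the wooden board are standing proud. Take the hand roller from its stand and, in line with the strip, roll it firmly along so that every piece goes fully home, level with the two fixed end pieces, not pressing harder than 25 N, not touching board or strip with the gripper, and not lifting the roller off until the whole strip is down. Then put the roller back upright in its stand, and leave the things around the board alone.

Things in the scene. Friction and masses are not known exactly. Their poses are not given: they have to be found in the camera images.
- board: Fixed flat wooden board, 104 x 290 x 12 mm (x, y, z), on the bench; origin at the centre of its underside, z up. An edge strip 26 mm wide runs along its y axis through the middle (x = 0), between two aluminium cheeks (32 mm high above the bench, 250 mm long, outer faces at x = +-27 mm): 8 loose brass pieces and at either end a fixed brass end piece, 26 mm square, centred at y = +-102.5 mm.
- strip_mid (a point): Nominal middle of the strip when home (board frame [0, 0, 50] mm). Fixed to the board, so it does not show the truth: the rail under the strip is shimmed by an unmeasured amount, so end pieces and seated strip really lie up to 9 mm higher or lower, and slant by up to 0.06 rad along the board's y (a further 6 mm at the ends). The rail does not yield when pressed. Its height must be felt.
- strip_left (a point): Nominal +y end of the row of loose pieces: board frame [0, 88, 50] mm, on the centre line; fixed to the board like strip_mid. Rolling over the edge of a proud piece also pushes the roller back sideways, and that counts towards the force on the strip.
- strip_right (a point): Nominal -y end of the row of loose pieces: board frame [0, -88, 50] mm, on the centre line; fixed to the board like strip_mid.
- roller: Hand roller, 110 mm high, 0.24 to 0.4 kg, upright in its stand. Origin at the lowest point of its wheel, z up along the grip. Freely turning black rubber wheel, 50 mm across, 20 mm wide, axle along y at z = 25 mm: it rolls along x. Steel fork 31 mm over its outer faces in y. Half a turn about z makes no difference.
- roller_grip (a point): Middle of the roller's grip (roller frame [0, 0, 87] mm): a rounded pale wooden block, 34 (x) x 26 (y) x 46 (z) mm, from z = 64 to 110 mm, to be gripped from above across its 26 mm (fingers closing along y). Below it a flat steel crosshead, 44 (x) x 72 (y) mm, z = 58 to 64 mm, on which the fingertips may bear.
- roller_stand: Fixed stand with two upright plywood cheeks along x; origin at the centre of its underside (foot 80 x 96 mm). The roller hangs with its crosshead on the cheeks' tops (68 mm high; inner faces at y = +-21 mm), wheel between them, roller origin at stand [0, 0, 10] mm, roller x along stand x, either way round. Lips at the cheeks' ends: 73 mm high, inner faces at x = +-27 mm. Play 5 mm each way in x and y.
- flux_pot: Small beige round pot, 45 mm across and 31 mm high, standing loose behind the board. Leave it alone.
- carving_wax: Teal block of wax, 28 x 72 x 14 mm, lying loose behind the board. Leave it alone.
- pumice: White stone block, 27 x 35 x 16 mm, lying loose in front of the board. Leave it alone.
- seg0 (a joint): Brass strip piece 1 of 8, counted from the +y end (26 x 20.5 mm, centre at board y = +77 mm): how far it is pressed in (m). 0 = standing 4 mm proud of the end pieces, 0.004 = fully home, top level with them. A tight push fit: it starts 3 to 4 mm proud, stays where it is left, moves only under more than about 8 N straight down and stops dead when home.
- seg1 (a joint): Brass strip piece 2 of 8, counted from the +y end (26 x 20.5 mm, centre at board y = +55 mm): how far it is pressed in (m). As seg0.
- seg2 (a joint): Brass strip piece 3 of 8, counted from the +y end (26 x 20.5 mm, centre at board y = +33 mm): how far it is pressed in (m). As seg0.
- seg3 (a joint): Brass strip piece 4 of 8, counted from the +y end (26 x 20.5 mm, centre at board y = +11 mm): how far it is pressed in (m). As seg0.
- seg4 (a joint): Brass strip piece 5 of 8, counted from the +y end (26 x 20.5 mm, centre at board y = -11 mm): how far it is pressed in (m). As seg0.
- seg5 (a joint): Brass strip piece 6 of 8, counted from the +y end (26 x 20.5 mm, centre at board y = -33 mm): how far it is pressed in (m). As seg0.
- seg6 (a joint): Brass strip piece 7 of 8, counted from the +y end (26 x 20.5 mm, centre at board y = -55 mm): how far it is pressed in (m). As seg0.
- seg7 (a joint): Brass strip piece 8 of 8, counted from the +y end (26 x 20.5 mm, centre at board y = -77 mm): how far it is pressed in (m). As seg0.

How it is judged (in metres and radians):
On the way, in this order (a step that is already met when the one before it is completed fails the run):
1. the roller is lifted out of its stand (z of roller in the frame of roller_stand above 0.03 m), for 0.1 s.
2. all eight pieces are pressed home by the roller (value of joint each of seg0, seg1, seg2, seg3, seg4, seg5, seg6, seg7 above 0.0025 m), for 0.2 s.
At the end, for the whole second after the job is handed in: All eight pieces are within 1.5 mm of fully home (joint above 2.5 mm), and the roller hangs at rest in its stand: within 10 mm of the middle, its crosshead within 5 mm of the cheeks' tops, upright within 0.1 rad (all of step 2 and horizontal distance between roller and roller_stand below 0.01 m and z of roller in the frame of roller_stand below 0.015 m and angle between roller's own z axis and vertical below 0.1 rad and linear speed of roller below 0.02 m/s); the robot touches nothing.
It fails at once if the roller presses on the board or its strip with more than 25 N (contact force between roller and board above 25 N).
It fails at once if the gripper or arm touches the board or its strip (contact force between any of the fingers, the arm and board above 0.5 N).
It fails at once if the roller is lifted well off the strip (wheel more than 90 mm above the underside of the board; the proud strip reaches 69 mm at most) while some pieces are home and others are not (value of joint any of seg0, seg1, seg2, seg3, seg4, seg5, seg6, seg7 above 0.0025 m and not (value of joint each of seg0, seg1, seg2, seg3, seg4, seg5, seg6, seg7 above 0.0025 m) and z of roller in the frame of board above 0.09 m).
It fails at once if the wheel is pressed on while more than 0.4 rad out of line with the strip (contact force between roller and board above 3 N and angle between the x axis of roller and the y axis of board, either way round above 0.4 rad).
It fails at once if a bystander is moved more than 10 mm (distance of any of flux_pot, carving_wax, pumice from where it was at the start of the episode above 0.01 m).
It also fails if it takes over 72 s, if anything falls off the work surface, if the arm or the gripper's body presses on something with over 40 N, if the wrist force passes 120 N, or if a joint passes its speed limit or range.

## Robot

A 6-joint arm with a two-finger parallel gripper is mounted at the origin on a cart in front of the work surface, level with it; the furniture and walls round the work are solid. World frame = base frame: x ahead of the robot, y to its left, z up, the work surface at z = 0. Lengths are in m, angles in degrees, forces in N, time in s.
With the tool pointing down it reaches from about 0.4 to 0.825 m from the base axis. Payload 7 kg.
Tool frame: the origin (TCP) lies on the centre line of the jaws, within the pads' length; the fingertips stand 22 mm ahead of it and the grasp point (between the pads) lies 3 mm ahead of it; z points along the fingers, y is the line along which they close (so a half turn about z gives the same grasp; the last joint's range is limited). The gripper opens to 88 mm and grips with 3 to 60 N. Pads are 19 mm wide; open, the fingers measure 130 mm over their backs; the gripper's body (78 mm by 193 mm) begins 47 mm behind the grasp point.
Start: joints at [-60.499, 20.546, 0.682, 0, -70.136, -16.507], TCP at [0.152, -0.658, 0.249] pointing down, gripper open.
Joint ranges: [-176.03, 176.03], [-82.01, 121.73], [-58.28, 71.71], [-173.87, 95.51], [-174.79, -0.11], [-173.66, 173.66]. Speed limits (degrees/s): [136.94, 136.94, 172.46, 180, 180, 180].

## Interface

Orientations are given as [roll, pitch, yaw] about the fixed x, y, z axes, in that order (R = Rz(yaw) Ry(pitch) Rx(roll)).
In Python, from plant import get_state, cams, r gives the robot as it stands.
- The arm moves only by the tool apply_moves, never from a script. Its argument "targets" is a list of rows, each an object with "dp": the shift along the world's x, y, z in m, a list of three; "yaw": the turn about the world's z in degrees. In form: [{"dp": [x, y, z], "yaw": yaw}, ...]. A call has 1 to 20 rows; each row is the pose to reach, as a shift and turn from the pose commanded when the call began; what a row does not reach only later rows make up. A row lasts 1/12 s, in which the tool goes at most 41.7 mm and 7.16 degrees, less where a joint would pass 70% of its speed; a pose out of reach is approached as far as the arm can. A call with a gripper value outside its range is refused whole. "grip" is the gripper command: -1 is fully open, 1 is shut, values between are in proportion, set as the call begins (left out, the last holds). The fingers move at their own pace and stop on an object; "squeeze" is the grip in N (left out, the last holds). Time passes only in rows, so rows that repeat a pose let the fingers close. It gives the time, the measured TCP pose, the force, the opening and the grip force at its end, in the units of the state.
- get_state(): the state, without advancing time (a new reading comes with each control period).
- cams.capture(name): name is "scene" or "top" or "wrist"; returns a dict with "image" (480x640x3 uint8, red, green, blue), "range_z" (480x640 float32, m along the optical axis (not along the pixel's ray), 0 where there is no reading), "fx", "fy", "cx", "cy" (pixels), "R" (3x3) and "t" (3): a world point X has camera coordinates R X + t; the wrist camera has in their place "T_tool_cam" (4x4, takes a point from camera to tool coordinates, whose origin is the TCP and whose axes are the flange's). Camera axes: x right, y down, z forward; pixel columns grow to the right and rows downward; lengths in m; the calibration is good to about 2 mm. A picture is of the moment at which its call begins: read the wrist's pose just before it.
- r.close_job(): hands the job in; it is judged then, once.
The state is a dict: "time_s": time; "joints": joint angles; "qd": joint speeds; "joint_torque": joint torques, N m; "tcp_pos": TCP position; "eef_rot": TCP orientation; "contact_force": force on the tool from outside, world axes, zero at the start; "moment": the same for the moment, N m; "gripper_width": finger opening in m; "gripper_force": force on a finger pad.
Only numpy, scipy, OpenCV 4.12 (cv2) and the standard library are available. Lean on these libraries where they do the work, as an engineer would, in place of code of your own. Each camera call takes 0.05 s, during which the arm holds its last target. There are 200 camera calls.

## Working session

There is one attempt and no reset: what is moved stays moved. The work goes in short steps, Python scripts to look and compute and a tool call to move; the robot and the scene stay as the last step left them, time stands still between calls to the robot, and variables do not carry over. Pictures are saved under pics/ and viewed, at most 10 in all, crops included, and the job is handed in when it is done.

Besides the shell and the picture viewer there is one more tool, called after "Emit:" by a JSON object that holds its "fn" and its "kwargs". apply_moves: Moves the arm, as the interface text tells. Its arguments: {"type":"object","properties":{"targets":{"type":"array","items":{"type":"object","properties":{"dp":{"type":"array","items":{"type":"number"}},"yaw":{"type":"number"}}}},"grip":{"type":"number"},"squeeze":{"type":"number"}},"required":["targets"]}

```bash
mkdir -p pics; python3 - <<'E'
from plant import get_state,cams
import cv2,pickle
print(get_state())
for n in("top","scene"):
    c=cams.capture(n); pickle.dump(c,open(n+'.pkl','wb')); cv2.imwrite(f'pics/{n}0.png',c['image'][:,:,::-1])
    print(n,c['fx'],c['cx'],c['cy'],c['R'],c['t'])
E
```

```text
{'time_s': 0.0, 'joints': array([-6.04989356e+01,  2.05930623e+01,  6.32916445e-01, -2.02293013e-02,
       -7.01374702e+01, -1.65044855e+01]), 'qd': array([ 0.00178836, -0.02040701, -0.03682568,  0.04243999, -0.00097948,
        0.02640791]), 'joint_torque': array([-2.16271983e-04, -5.82713413e+01,  2.93057799e+01,  6.99729100e+00,
        6.75010946e-03, -1.94868935e-04]), 'tcp_pos': array([ 0.15164191, -0.65726374,  0.24759745]), 'eef_rot': array([ 1.79901003e+02, -9.50139849e-03, -1.67010302e+02]), 'contact_force': array([ 0.33101523, -0.53271603, -0.00616015]), 'moment': array([ 0.00705887, -0.01262827,  0.07051423]), 'gripper_force': 0.0, 'gripper_width': 0.08769433952712367}
top 533.1543889878868 317.8326737925386 244.10572616025803 [[ 0.01694726 -0.99983154  0.00704868]
 [-0.99436675 -0.01759152 -0.10452414]
 [ 0.10463053 -0.00523757 -0.99449737]] [-0.04669309  0.57450378  0.90240983]
scene 528.7287109492133 321.2679710208061 233.04664621329474 [[-0.89247561 -0.45096418 -0.01089046]
 [-0.16155576  0.34207959 -0.92567883]
 [ 0.4211734  -0.82438636 -0.37815355]] [0.46399754 0.20081712 0.72222371]
```

View pics/top0.png

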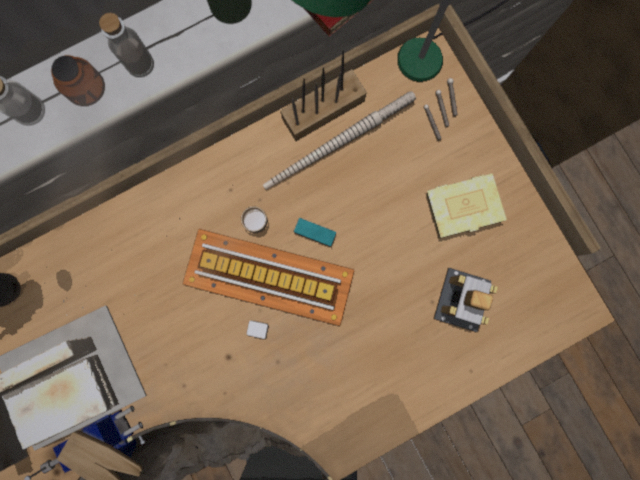

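View pics/scene0.png

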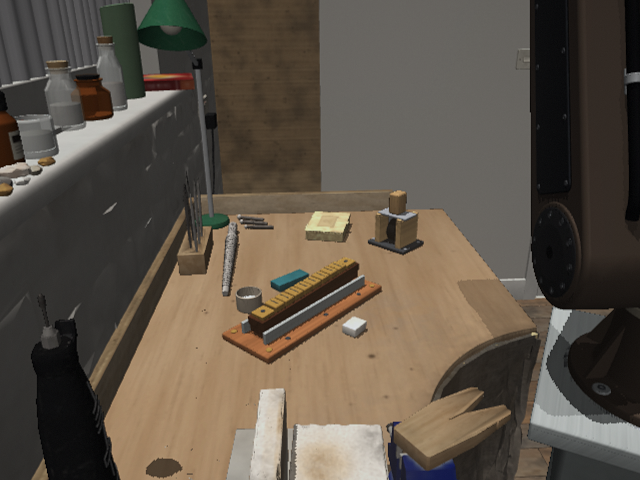

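The top view shows the board at about (268,277), with its +y end at about (195,260), and the stand with the roller at about (468,299). The pot is at (255,221), the wax at (315,232) and the pumice at (257,330). Next I measure the board and the stand.

```bash
cat > h.py <<'E'
import numpy as np,cv2
def rays(c,uv,z):
    uv=np.atleast_2d(np.asarray(uv,float)); d=np.c_[(uv[:,0]-c['cx'])/c['fx'],(uv[:,1]-c['cy'])/c['fy'],np.ones(len(uv))]@c['R']
    o=-c['R'].T@c['t']; return o+d*((z-o[2])/d[:,2])[:,None]
def cloud(c):
    v,u=np.mgrid[:480,:640]; z=c['range_z']; P=np.stack([(u-c['cx'])/c['fx']*z,(v-c['cy'])/c['fy']*z,z],-1)
    return (P-c['t'])@c['R']
def rect(p):
    (c,(w,h),a)=cv2.minAreaRect((p[:,:2]*1000).astype(np.float32)); return np.round(c,1),round(w,1),round(h,1),round(a,1)
E
python3 - <<'E'
import pickle;from h import *
c=pickle.load(open('top.pkl','rb')); im=c['image']; P=cloud(c); hsv=cv2.cvtColor(im,cv2.COLOR_RGB2HSV)
def inbox(m,x0,x1,y0,y1):
    k=np.zeros_like(m); k[y0:y1,x0:x1]=m[y0:y1,x0:x1]; return k
def big(m):
    n,l,s,_=cv2.connectedComponentsWithStats(m.astype(np.uint8)); i=1+np.argmax(s[1:,4]); return l==i
# board by orange
m=inbox((hsv[...,0]<14)&(hsv[...,1]>140)&(hsv[...,2]>90),170,370,215,340); b=big(m); v,u=np.nonzero(b)
print('board',len(u),rect(rays(c,np.c_[u,v],.012)))
# strip by height
Z=P[...,2]
m=inbox((Z>.035)&(Z<.09),170,370,215,340); v,u=np.nonzero(big(m)); print('strip depth',rect(P[v,u]),np.percentile(P[v,u,2],[5,50,95]))
# brass
m=inbox((hsv[...,0]>17)&(hsv[...,0]<30)&(hsv[...,1]>120)&(hsv[...,2]>110),190,345,240,310);v,u=np.nonzero(m);print('brass',len(u),rect(rays(c,np.c_[u,v],.052)))
# stand
for lo,hi,nm in((.002,.03,'foot'),(.06,.071,'chk'),(.071,.085,'cross'),(.11,.13,'grip')):
    m=inbox((Z>lo)&(Z<hi),425,505,255,345);v,u=np.nonzero(m)
    if len(u)>5: print(nm,len(u),rect(P[v,u]),np.median(P[v,u],0))
m=inbox(im.max(2)<90,425,505,255,345);v,u=np.nonzero(m);print('dark foot',rect(rays(c,np.c_[u,v],.008)))
cr=lambda a,b,d,e:cv2.resize(im[b:e,a:d],None,fx=4,fy=4,interpolation=cv2.INTER_CUBIC)
cv2.imwrite('pics/c1.png',np.hstack([cr(425,255,510,345)[:, :, ::-1]]))
s=pickle.load(open('scene.pkl','rb'));
for q in(P[299,481],P[277,268]): print(q)
E
```

```text
board 4505 (array([517.6,  50.1]), 287.8, 102.4, 76.3)
strip depth (array([517.2,  50.2]), 239.8, 34.0, 76.2) [0.04495995 0.05564184 0.06207705]
brass 1885 (array([517.3,  48.2]), 258.1, 52.4, 83.2)
foot 1343 (array([ 484.1, -300.6]), 142.3, 160.2, 90.0) [ 0.47996712 -0.27509546  0.00673084]
chk 192 (array([ 482.2, -294.8]), 66.4, 72.4, 73.9) [ 0.47366309 -0.28240233  0.0688701 ]
cross 829 (array([ 482. , -294.5]), 66.0, 71.9, 73.9) [ 0.47708494 -0.29031716  0.07336831]
grip 359 (array([ 482.2, -294.3]), 34.7, 26.3, 73.9) [ 0.48218469 -0.29320429  0.11863531]
dark foot (array([ 482.6, -295. ]), 81.1, 96.1, 73.8)
[ 0.48385889 -0.29369609  0.11877008]
[0.51501175 0.04624113 0.060086  ]
```

View pics/c1.png

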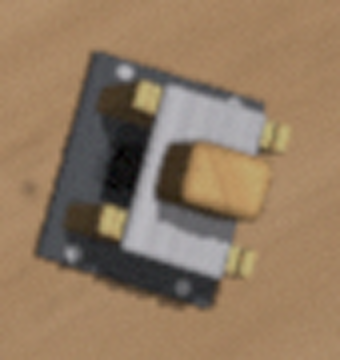

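The board is at (517.5, 50.1) mm with its y axis at 76.3°. The stand and roller are at (482.2, -294.5) mm with x at 73.9°. The measured sizes match the ones given: foot 81 x 96, grip 34.7 x 26.3, grip top at 119 mm. I move above the roller and read the depth at the strip ends.

Emit:
{"fn": "apply_moves", "kwargs": {"targets": [{"dp":[0.33,0.363,0],"yaw":61},{"dp":[0.33,0.363,0],"yaw":61},{"dp":[0.33,0.363,0],"yaw":61},{"dp":[0.33,0.363,0],"yaw":61},{"dp":[0.33,0.363,0],"yaw":61},{"dp":[0.33,0.363,0],"yaw":61},{"dp":[0.33,0.363,0],"yaw":61},{"dp":[0.33,0.363,0],"yaw":61},{"dp":[0.33,0.363,0],"yaw":61},{"dp":[0.33,0.363,0],"yaw":61},{"dp":[0.33,0.363,0],"yaw":61},{"dp":[0.33,0.363,0],"yaw":61},{"dp":[0.33,0.363,0],"yaw":61},{"dp":[0.33,0.363,0],"yaw":61},{"dp":[0.33,0.363,0],"yaw":61},{"dp":[0.33,0.363,0],"yaw":61}], "grip": -1, "squeeze": 60}}

```text
time_s: 1.43
tcp_pos: [0.481, -0.2952, 0.2484]
eef_rot: [180.0, -0.0, -106.1]
contact_force: [0.3, -0.1, 0.8]
gripper_width: 0.0879
gripper_force: 0.0
```

```bash
python3 - <<'E'
import pickle;from h import *
from plant import get_state,cams
s=get_state();print(s['tcp_pos'],s['eef_rot'],s['contact_force'],s['joints'])
w=cams.capture('wrist');pickle.dump((s,w),open('w.pkl','wb'))
T=w['T_tool_cam']
from scipy.spatial.transform import Rotation as Ro
Rt=Ro.from_euler('xyz',s['eef_rot'],degrees=True).as_matrix()
M=Rt@T[:3,:3];o=Rt@T[:3,3]+s['tcp_pos']
c=dict(w);c['R']=M.T;c['t']=-M.T@o
P=cloud(c)
for lo,hi,n in((.072,.08,'cross'),(.11,.13,'grip')):
    m=(P[...,2]>lo)&(P[...,2]<hi)&(w['range_z']>0)&(abs(P[...,0]-.482)<.06)&(abs(P[...,1]+.294)<.06)
    if m.sum()>5: print(n,m.sum(),rect(P[m]),np.median(P[m],0))
t=pickle.load(open('top.pkl','rb'));P=cloud(t).reshape(-1,3)
a=np.radians(76.3);d=np.array([np.cos(a),np.sin(a)]);q=P[:,:2]-[.5175,.0501]
y=q@d;x=q@[d[1],-d[0]]
for yy in(102.5,77,55,33,11,-11,-33,-55,-77,-102.5):
    k=(abs(x)<.009)&(abs(y-yy/1e3)<.007);print(yy,k.sum(),(1e3*np.median(P[k,2])).round(1))
E
```

```text
[ 0.48104019 -0.29524681  0.24837377] [ 1.79968437e+02 -2.42897362e-03 -1.06052824e+02] [ 0.25631185 -0.10052677  0.75659744] [-1.16744746e+01  1.02047345e+01 -1.35122198e+01  1.34467184e-05
 -6.63147018e+01 -4.37835549e+00]
cross 2894 (array([ 483.9, -295.7]), 65.6, 71.9, 74.0) [ 0.47818768 -0.29881039  0.07465801]
grip 1431 (array([ 483.7, -295.5]), 33.2, 25.6, 74.1) [ 0.48340514 -0.29699457  0.12028772]
102.5 86 50.2
77 87 54.6
55 89 55.6
33 87 57.1
11 88 58.0
-11 89 58.6
-33 89 60.5
-55 90 61.5
-77 90 61.9
-102.5 90 59.7
```

Emit:
{"fn": "apply_moves", "kwargs": {"targets": [{"dp":[0.0022,0,-0.03]},{"dp":[0.0022,0,-0.06]},{"dp":[0.0022,0,-0.09]},{"dp":[0.0022,0,-0.115]},{"dp":[0.0022,0,-0.13]},{"dp":[0.0022,0,-0.14]},{"dp":[0.0022,0,-0.147]},{"dp":[0.0022,0,-0.15]},{"dp":[0.0022,0,-0.151]},{"dp":[0.0022,0,-0.151]}]}}

```text
$.targets[0]: bad value
```

Emit:
{"fn": "apply_moves", "kwargs": {"targets": [{"dp":[0,0,0]},{"dp":[0,0,0]},{"dp":[0,0,0]},{"dp":[0,0,0]},{"dp":[0,0,0]},{"dp":[0,0,0]},{"dp":[0,0,0]},{"dp":[0,0,0]},{"dp":[0,0,0]},{"dp":[0,0,0]}], "grip": 1, "squeeze": 60}}

```text
$.targets[0]: bad value
```

Emit:
{"fn": "apply_moves", "kwargs": {"targets": [{"dp":[0.0022,0,-0.03],"yaw":0},{"dp":[0.0022,0,-0.06],"yaw":0},{"dp":[0.0022,0,-0.09],"yaw":0},{"dp":[0.0022,0,-0.115],"yaw":0},{"dp":[0.0022,0,-0.13],"yaw":0},{"dp":[0.0022,0,-0.14],"yaw":0},{"dp":[0.0022,0,-0.147],"yaw":0},{"dp":[0.0022,0,-0.15],"yaw":0},{"dp":[0.0022,0,-0.151],"yaw":0},{"dp":[0.0022,0,-0.151],"yaw":0}]}}

```text
time_s: 2.32
tcp_pos: [0.4844, -0.295, 0.0983]
eef_rot: [-179.9, -0.0, -106.0]
contact_force: [-0.5, 0.4, -0.2]
gripper_width: 0.0874
gripper_force: 0.0
```

Emit:
{"fn": "apply_moves", "kwargs": {"targets": [{"dp":[0,0,-0.001],"yaw":0},{"dp":[0,0,-0.001],"yaw":0},{"dp":[0,0,-0.001],"yaw":0},{"dp":[0,0,-0.001],"yaw":0},{"dp":[0,0,-0.001],"yaw":0},{"dp":[0,0,-0.001],"yaw":0},{"dp":[0,0,-0.001],"yaw":0},{"dp":[0,0,-0.001],"yaw":0},{"dp":[0,0,-0.001],"yaw":0},{"dp":[0,0,-0.001],"yaw":0}], "grip": 1, "squeeze": 60}}

```text
time_s: 3.15
tcp_pos: [0.484, -0.2947, 0.0965]
eef_rot: [180.0, -0.0, -106.0]
contact_force: [1.0, 0.2, 0.2]
gripper_width: 0.0266
gripper_force: 0.0
```

Emit:
{"fn": "apply_moves", "kwargs": {"targets": [{"dp":[0,0,0],"yaw":0},{"dp":[0,0,0],"yaw":0},{"dp":[0,0,0],"yaw":0},{"dp":[0,0,0],"yaw":0}]}}

```text
time_s: 3.48
tcp_pos: [0.4839, -0.2947, 0.0965]
eef_rot: [180.0, 0.0, -106.0]
contact_force: [-0.6, 0.7, 0.6]
gripper_width: 0.0256
gripper_force: 60.0
```

Emit:
{"fn": "apply_moves", "kwargs": {"targets": [{"dp":[0,0,0.02],"yaw":0},{"dp":[0,0,0.05],"yaw":0},{"dp":[0,0,0.08],"yaw":0},{"dp":[0,0,0.1],"yaw":0},{"dp":[0,0,0.1],"yaw":0},{"dp":[0,0,0.1],"yaw":0},{"dp":[0,0,0.1],"yaw":0},{"dp":[0,0,0.1],"yaw":0}]}}

```text
time_s: 4.15
tcp_pos: [0.4829, -0.2943, 0.1948]
eef_rot: [179.8, 0.0, -106.0]
contact_force: [-0.0, 0.3, -3.2]
gripper_width: 0.0256
gripper_force: 60.0
```

Emit:
{"fn": "apply_moves", "kwargs": {"targets": [{"dp":[0.001,0.025,0],"yaw":2.3},{"dp":[0.0025,0.06,0],"yaw":2.3},{"dp":[0.004,0.1,0],"yaw":2.3},{"dp":[0.0055,0.14,0],"yaw":2.3},{"dp":[0.007,0.18,0],"yaw":2.3},{"dp":[0.0085,0.215,0],"yaw":2.3},{"dp":[0.0095,0.235,0],"yaw":2.3},{"dp":[0.01,0.245,0],"yaw":2.3},{"dp":[0.01,0.245,-0.01],"yaw":2.3},{"dp":[0.01,0.245,-0.02],"yaw":2.3},{"dp":[0.01,0.245,-0.03],"yaw":2.3},{"dp":[0.01,0.245,-0.035],"yaw":2.3},{"dp":[0.01,0.245,-0.035],"yaw":2.3},{"dp":[0.01,0.245,-0.035],"yaw":2.3}]}}

```text
time_s: 5.32
tcp_pos: [0.4936, -0.0506, 0.1609]
eef_rot: [179.9, -0.1, -103.8]
contact_force: [0.1, 0.4, -2.7]
gripper_width: 0.0261
gripper_force: 60.0
```

```bash
python3 - <<'E'
from plant import get_state,cams
import cv2
for i in range(2):
    c=cams.capture('wrist' if i else 'scene'); s=get_state(); print(s['time_s'],s['tcp_pos'],s['contact_force'],s['moment'])
    cv2.imwrite(f'pics/f{i}.png',c['image'][:,:,::-1])
E
```

```text
5.3667 [ 0.49402581 -0.050423    0.16142294] [ 0.6952628  -0.54172545 -3.73906765] [ 0.03339344  0.05201855 -0.01189274]
5.4167 [ 0.49422531 -0.05023293  0.16177461] [ 0.81059261 -0.52898842 -3.36368371] [ 0.02194463  0.12455932 -0.04045854]
```

View pics/f1.png

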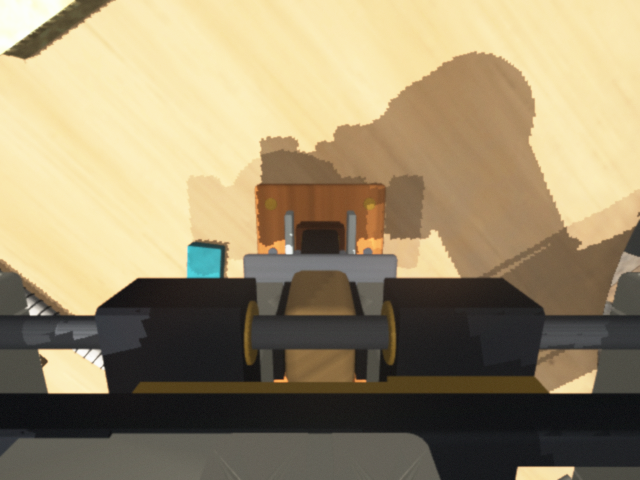

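The wrist picture shows the wheel in line with the strip: board end, cheeks and grip are all centred at column 320. I feel for the -y end piece.

Emit:
{"fn": "apply_moves", "kwargs": {"targets": [{"dp":[0,0,-0.004],"yaw":0},{"dp":[0,0,-0.008],"yaw":0},{"dp":[0,0,-0.01],"yaw":0},{"dp":[0,0,-0.0115],"yaw":0},{"dp":[0,0,-0.0125],"yaw":0},{"dp":[0,0,-0.013],"yaw":0},{"dp":[0,0,-0.0135],"yaw":0},{"dp":[0,0,-0.0135],"yaw":0}]}}

```text
time_s: 6.08
tcp_pos: [0.494, -0.0496, 0.148]
eef_rot: [180.0, -0.0, -103.7]
contact_force: [0.2, -0.1, -4.1]
gripper_width: 0.0257
gripper_force: 60.0
```

Emit:
{"fn": "apply_moves", "kwargs": {"targets": [{"dp":[0,0,-0.0005],"yaw":0},{"dp":[0,0,-0.001],"yaw":0},{"dp":[0,0,-0.0015],"yaw":0},{"dp":[0,0,-0.002],"yaw":0},{"dp":[0,0,-0.002],"yaw":0},{"dp":[0,0,-0.002],"yaw":0}]}}

```text
time_s: 6.58
tcp_pos: [0.4941, -0.0497, 0.1467]
eef_rot: [-180.0, 0.0, -103.7]
contact_force: [-1.9, 0.1, 5.5]
gripper_width: 0.0257
gripper_force: 60.0
```

Emit:
{"fn": "apply_moves", "kwargs": {"targets": [{"dp":[0,0,-0.0003],"yaw":0},{"dp":[0,0,-0.0005],"yaw":0},{"dp":[0,0,-0.0005],"yaw":0},{"dp":[0,0,-0.0005],"yaw":0},{"dp":[0,0,-0.0005],"yaw":0}]}}

```text
time_s: 7.0
tcp_pos: [0.4942, -0.0497, 0.1466]
eef_rot: [-180.0, 0.0, -103.7]
contact_force: [-4.8, 2.3, 10.1]
gripper_width: 0.0258
gripper_force: 60.0
```

Emit:
{"fn": "apply_moves", "kwargs": {"targets": [{"dp":[0,0,0.01],"yaw":0},{"dp":[0,0,0.024],"yaw":0},{"dp":[0.005,0.02,0.024],"yaw":0},{"dp":[0.0122,0.05,0.024],"yaw":0},{"dp":[0.0219,0.09,0.024],"yaw":0},{"dp":[0.0317,0.13,0.024],"yaw":0},{"dp":[0.0414,0.17,0.024],"yaw":0},{"dp":[0.0463,0.19,0.024],"yaw":0},{"dp":[0.0486,0.1993,0.024],"yaw":0},{"dp":[0.0486,0.1993,0.018],"yaw":0},{"dp":[0.0486,0.1993,0.01],"yaw":0},{"dp":[0.0486,0.1993,0.004],"yaw":0},{"dp":[0.0486,0.1993,-0.001],"yaw":0},{"dp":[0.0486,0.1993,-0.004],"yaw":0},{"dp":[0.0486,0.1993,-0.005],"yaw":0},{"dp":[0.0486,0.1993,-0.005],"yaw":0},{"dp":[0.0486,0.1993,-0.005],"yaw":0}]}}

```text
time_s: 8.42
tcp_pos: [0.5427, 0.1493, 0.1408]
eef_rot: [-180.0, 0.0, -103.7]
contact_force: [-0.2, 0.4, -3.7]
gripper_width: 0.0256
gripper_force: 60.0
```

Emit:
{"fn": "apply_moves", "kwargs": {"targets": [{"dp":[0,0,-0.0005],"yaw":0},{"dp":[0,0,-0.001],"yaw":0},{"dp":[0,0,-0.0015],"yaw":0},{"dp":[0,0,-0.002],"yaw":0},{"dp":[0,0,-0.002],"yaw":0},{"dp":[0,0,-0.002],"yaw":0}]}}

```text
time_s: 8.92
tcp_pos: [0.5425, 0.1496, 0.1385]
eef_rot: [180.0, -0.0, -103.7]
contact_force: [-0.2, 0.1, -1.7]
gripper_width: 0.0258
gripper_force: 60.0
```

Emit:
{"fn": "apply_moves", "kwargs": {"targets": [{"dp":[0,0,-0.0005],"yaw":0},{"dp":[0,0,-0.001],"yaw":0},{"dp":[0,0,-0.001],"yaw":0},{"dp":[0,0,-0.001],"yaw":0},{"dp":[0,0,-0.001],"yaw":0}]}}

```text
time_s: 9.33
tcp_pos: [0.5425, 0.1496, 0.1375]
eef_rot: [180.0, -0.0, -103.7]
contact_force: [0.3, -0.2, -2.5]
gripper_width: 0.0258
gripper_force: 60.0
```

Emit:
{"fn": "apply_moves", "kwargs": {"targets": [{"dp":[0,0,-0.0005],"yaw":0},{"dp":[0,0,-0.001],"yaw":0},{"dp":[0,0,-0.0015],"yaw":0},{"dp":[0,0,-0.0015],"yaw":0},{"dp":[0,0,-0.0015],"yaw":0}]}}

```text
time_s: 9.75
tcp_pos: [0.5428, 0.15, 0.1371]
eef_rot: [-179.9, 0.1, -103.7]
contact_force: [-4.1, 1.4, 6.4]
gripper_width: 0.026
gripper_force: 60.0
```

Both ends are felt. The same force comes at commanded z 0.1365 (+y end) and 0.1464 (-y end), a slope of 0.048, which agrees with the camera. Stiffness is about 9 N/mm. I start rolling toward -y at about 14 N.

Emit:
{"fn": "apply_moves", "kwargs": {"targets": [{"dp":[-0.0004,-0.0015,-0.0004],"yaw":0},{"dp":[-0.0007,-0.003,-0.0003],"yaw":0},{"dp":[-0.0011,-0.0045,-0.0003],"yaw":0},{"dp":[-0.0015,-0.006,-0.0002],"yaw":0},{"dp":[-0.0018,-0.0075,-0.0001],"yaw":0},{"dp":[-0.0022,-0.009,-0.0001],"yaw":0}]}}

```text
time_s: 10.25
tcp_pos: [0.5411, 0.1419, 0.1375]
eef_rot: [-179.9, 0.2, -103.7]
contact_force: [-4.1, 3.8, 8.7]
gripper_width: 0.0257
gripper_force: 60.0
```

Emit:
{"fn": "apply_moves", "kwargs": {"targets": [{"dp":[-0.0005,-0.0019,-0.0001],"yaw":0},{"dp":[-0.0009,-0.0039,0.0],"yaw":0},{"dp":[-0.0014,-0.0058,0.0001],"yaw":0},{"dp":[-0.0019,-0.0078,0.0002],"yaw":0},{"dp":[-0.0024,-0.0097,0.0003],"yaw":0},{"dp":[-0.0028,-0.0117,0.0004],"yaw":0},{"dp":[-0.0033,-0.0136,0.0005],"yaw":0},{"dp":[-0.0038,-0.0156,0.0006],"yaw":0},{"dp":[-0.0043,-0.0175,0.0007],"yaw":0},{"dp":[-0.0047,-0.0194,0.0008],"yaw":0}]}}

```text
time_s: 11.08
tcp_pos: [0.5366, 0.1227, 0.1384]
eef_rot: [-179.9, 0.2, -103.7]
contact_force: [-4.2, 5.0, 9.8]
gripper_width: 0.0257
gripper_force: 60.0
```

Emit:
{"fn": "apply_moves", "kwargs": {"targets": [{"dp":[-0.0005,-0.0019,0.0001],"yaw":0},{"dp":[-0.0009,-0.0039,0.0002],"yaw":0},{"dp":[-0.0014,-0.0058,0.0003],"yaw":0},{"dp":[-0.0019,-0.0078,0.0004],"yaw":0},{"dp":[-0.0024,-0.0097,0.0005],"yaw":0},{"dp":[-0.0028,-0.0117,0.0006],"yaw":0},{"dp":[-0.0033,-0.0136,0.0007],"yaw":0},{"dp":[-0.0038,-0.0156,0.0008],"yaw":0},{"dp":[-0.0043,-0.0175,0.0009],"yaw":0},{"dp":[-0.0047,-0.0194,0.001],"yaw":0},{"dp":[-0.0052,-0.0214,0.0011],"yaw":0},{"dp":[-0.0057,-0.0233,0.0012],"yaw":0},{"dp":[-0.0062,-0.0253,0.0013],"yaw":0},{"dp":[-0.0066,-0.0272,0.0014],"yaw":0},{"dp":[-0.0071,-0.0292,0.0015],"yaw":0}]}}

```text
time_s: 12.33
tcp_pos: [0.5292, 0.0926, 0.1397]
eef_rot: [-179.9, 0.1, -103.7]
contact_force: [-3.3, 2.1, 8.4]
gripper_width: 0.026
gripper_force: 60.0
```

Emit:
{"fn": "apply_moves", "kwargs": {"targets": [{"dp":[-0.0005,-0.0019,0.0],"yaw":0},{"dp":[-0.0009,-0.0039,0.0001],"yaw":0},{"dp":[-0.0014,-0.0058,0.0002],"yaw":0},{"dp":[-0.0019,-0.0078,0.0003],"yaw":0},{"dp":[-0.0024,-0.0097,0.0003],"yaw":0},{"dp":[-0.0028,-0.0117,0.0004],"yaw":0},{"dp":[-0.0033,-0.0136,0.0005],"yaw":0},{"dp":[-0.0038,-0.0156,0.0006],"yaw":0},{"dp":[-0.0043,-0.0175,0.0007],"yaw":0},{"dp":[-0.0047,-0.0194,0.0008],"yaw":0},{"dp":[-0.0052,-0.0214,0.0009],"yaw":0},{"dp":[-0.0057,-0.0233,0.001],"yaw":0},{"dp":[-0.0062,-0.0253,0.0011],"yaw":0},{"dp":[-0.0066,-0.0272,0.0012],"yaw":0},{"dp":[-0.0071,-0.0292,0.0013],"yaw":0}]}}

```text
time_s: 13.58
tcp_pos: [0.5222, 0.0632, 0.1411]
eef_rot: [-179.9, 0.1, -103.7]
contact_force: [-3.7, 2.4, 9.4]
gripper_width: 0.0258
gripper_force: 60.0
```

Emit:
{"fn": "apply_moves", "kwargs": {"targets": [{"dp":[-0.0005,-0.0019,0.0001],"yaw":0},{"dp":[-0.0009,-0.0039,0.0002],"yaw":0},{"dp":[-0.0014,-0.0058,0.0003],"yaw":0},{"dp":[-0.0019,-0.0078,0.0004],"yaw":0},{"dp":[-0.0024,-0.0097,0.0005],"yaw":0},{"dp":[-0.0028,-0.0117,0.0006],"yaw":0},{"dp":[-0.0033,-0.0136,0.0007],"yaw":0},{"dp":[-0.0038,-0.0156,0.0008],"yaw":0},{"dp":[-0.0043,-0.0175,0.0009],"yaw":0},{"dp":[-0.0047,-0.0194,0.001],"yaw":0},{"dp":[-0.0052,-0.0214,0.0011],"yaw":0},{"dp":[-0.0057,-0.0233,0.0012],"yaw":0},{"dp":[-0.0062,-0.0253,0.0012],"yaw":0},{"dp":[-0.0066,-0.0272,0.0013],"yaw":0},{"dp":[-0.0071,-0.0292,0.0014],"yaw":0}]}}

```text
time_s: 14.83
tcp_pos: [0.5154, 0.0345, 0.1425]
eef_rot: [-179.9, 0.1, -103.7]
contact_force: [-2.9, 4.7, 8.1]
gripper_width: 0.0257
gripper_force: 60.0
```

Emit:
{"fn": "apply_moves", "kwargs": {"targets": [{"dp":[-0.0005,-0.0019,0.0],"yaw":0},{"dp":[-0.0009,-0.0039,0.0001],"yaw":0},{"dp":[-0.0014,-0.0058,0.0002],"yaw":0},{"dp":[-0.0019,-0.0078,0.0003],"yaw":0},{"dp":[-0.0024,-0.0097,0.0003],"yaw":0},{"dp":[-0.0028,-0.0117,0.0004],"yaw":0},{"dp":[-0.0033,-0.0136,0.0005],"yaw":0},{"dp":[-0.0038,-0.0156,0.0006],"yaw":0},{"dp":[-0.0043,-0.0175,0.0007],"yaw":0},{"dp":[-0.0047,-0.0194,0.0008],"yaw":0},{"dp":[-0.0052,-0.0214,0.0009],"yaw":0},{"dp":[-0.0057,-0.0233,0.001],"yaw":0},{"dp":[-0.0062,-0.0253,0.0011],"yaw":0},{"dp":[-0.0066,-0.0272,0.0012],"yaw":0},{"dp":[-0.0071,-0.0292,0.0013],"yaw":0}]}}

```text
time_s: 16.08
tcp_pos: [0.5081, 0.0046, 0.1438]
eef_rot: [-179.9, 0.1, -103.7]
contact_force: [-3.2, 1.9, 8.1]
gripper_width: 0.026
gripper_force: 60.0
```

Emit:
{"fn": "apply_moves", "kwargs": {"targets": [{"dp":[-0.0005,-0.0019,0.0],"yaw":0},{"dp":[-0.0009,-0.0039,0.0001],"yaw":0},{"dp":[-0.0014,-0.0058,0.0002],"yaw":0},{"dp":[-0.0019,-0.0078,0.0003],"yaw":0},{"dp":[-0.0024,-0.0097,0.0004],"yaw":0},{"dp":[-0.0028,-0.0117,0.0005],"yaw":0},{"dp":[-0.0033,-0.0136,0.0006],"yaw":0},{"dp":[-0.0038,-0.0156,0.0007],"yaw":0},{"dp":[-0.0043,-0.0175,0.0008],"yaw":0},{"dp":[-0.0047,-0.0194,0.0009],"yaw":0},{"dp":[-0.0052,-0.0214,0.001],"yaw":0},{"dp":[-0.0057,-0.0233,0.0011],"yaw":0},{"dp":[-0.0062,-0.0253,0.0012],"yaw":0},{"dp":[-0.0066,-0.0272,0.0013],"yaw":0},{"dp":[-0.0071,-0.0292,0.0014],"yaw":0}]}}

```text
time_s: 17.33
tcp_pos: [0.5011, -0.0247, 0.1452]
eef_rot: [-179.9, 0.0, -103.7]
contact_force: [-3.5, 1.4, 10.0]
gripper_width: 0.0255
gripper_force: 60.0
```

Emit:
{"fn": "apply_moves", "kwargs": {"targets": [{"dp":[-0.0005,-0.0019,0.0001],"yaw":0},{"dp":[-0.0009,-0.0039,0.0002],"yaw":0},{"dp":[-0.0014,-0.0058,0.0003],"yaw":0},{"dp":[-0.0019,-0.0078,0.0004],"yaw":0},{"dp":[-0.0024,-0.0097,0.0005],"yaw":0},{"dp":[-0.0028,-0.0117,0.0006],"yaw":0},{"dp":[-0.0033,-0.0136,0.0007],"yaw":0},{"dp":[-0.0038,-0.0156,0.0008],"yaw":0},{"dp":[-0.0043,-0.0175,0.0009],"yaw":0},{"dp":[-0.0047,-0.0194,0.001],"yaw":0},{"dp":[-0.0052,-0.0214,0.0011],"yaw":0},{"dp":[-0.0057,-0.0233,0.0012],"yaw":0}]}}

```text
time_s: 18.33
tcp_pos: [0.4953, -0.0481, 0.1463]
eef_rot: [-179.9, 0.0, -103.7]
contact_force: [-2.5, 0.4, 8.7]
gripper_width: 0.0254
gripper_force: 60.0
```

```bash
cat > strip.py <<'E'
from h import *
from plant import get_state,cams
t=cams.capture('top');P=cloud(t).reshape(-1,3)
cv2.imwrite('pics/t1.png',t['image'][:,:,::-1])
a=np.radians(76.3);d=np.array([np.cos(a),np.sin(a)]);q=P[:,:2]-[.5175,.0501]
y=q@d;x=q@[d[1],-d[0]]
for yy in(102.5,77,55,33,11,-11,-33,-55,-77,-102.5):
    k=(abs(x)<.009)&(abs(y-yy/1e3)<.007);print(yy,k.sum(),(1e3*np.median(P[k,2])).round(1),(50.2-(yy-102.5)*.0473).round(1))
s=get_state();print(s['time_s'],s['tcp_pos'],s['contact_force'])
E
python3 strip.py
```

```text
Traceback (most recent call last):
  File "strip.py", line 8, in <module>
    k=(abs(x)<.009)&(abs(y-yy/1e3)<.007);print(yy,k.sum(),(1e3*np.median(P[k,2])).round(1),(50.2-(yy-102.5)*.0473).round(1))
                                                                                           ^^^^^^^^^^^^^^^^^^^^^^^^^^^^^
AttributeError: 'float' object has no attribute 'round'
```

```bash
sed -i 's/(50.2-(yy-102.5)\*.0473).round(1)/round(50.2-(yy-102.5)*.0473,1)/' strip.py; python3 strip.py
```

```text
102.5 53 49.8 50.2
77 0 nan 51.4
55 0 nan 52.4
33 0 nan 53.5
11 0 nan 54.5
-11 118 522.0 55.6
-33 331 532.5 56.6
-55 364 562.4 57.6
-77 466 566.0 58.7
-102.5 469 566.3 59.9
18.4333 [ 0.49525025 -0.04822377  0.1463087 ] [-2.38494814  0.87863035  8.67701763]
  return _methods._mean(a, axis=axis, dtype=dtype,
  ret = ret.dtype.type(ret / rcount)
```

View pics/t1.png

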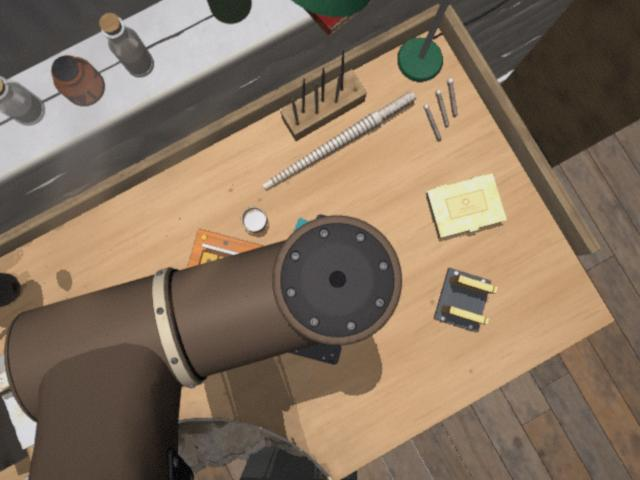

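The arm hides the strip from the top camera (its joint is at (337,280)), so I measure with the scene camera. The stand is empty and undisturbed.

```bash
cat > sc.py <<'E'
from h import *
import pickle
from plant import cams
n=cams.capture('scene');o=pickle.load(open('scene.pkl','rb'))
cv2.imwrite('pics/s1.png',cv2.resize(n['image'][220:380,200:400],None,fx=3,fy=3)[:,:,::-1])
a=np.radians(76.3);d=np.array([np.cos(a),np.sin(a)])
for nm,c in(('before',o),('now',n)):
    P=cloud(c).reshape(-1,3);q=P[:,:2]-[.5175,.0501];y=q@d;x=q@[d[1],-d[0]]
    r=[]
    for yy in(102.5,77,55,33,11,-11,-33,-55,-77,-102.5):
        k=(abs(x)<.010)&(abs(y-yy/1e3)<.006)&(P[:,2]>.04)&(P[:,2]<.068); r.append((yy,int(k.sum()),round(1e3*np.median(P[k,2])-50.2+(yy-102.5)*.0473,1)if k.sum() else None))
    print(nm,r)
E
python3 sc.py
```

```text
before [(102.5, 59, np.float64(-0.5)), (77, 48, np.float64(2.8)), (55, 48, np.float64(2.8)), (33, 44, np.float64(2.8)), (11, 47, np.float64(2.8)), (-11, 42, np.float64(2.3)), (-33, 34, np.float64(3.0)), (-55, 38, np.float64(3.1)), (-77, 32, np.float64(2.4)), (-102.5, 38, np.float64(-1.3))]
now [(102.5, 53, np.float64(-0.7)), (77, 49, np.float64(-0.8)), (55, 49, np.float64(-0.8)), (33, 46, np.float64(-0.9)), (11, 46, np.float64(-1.1)), (-11, 39, np.float64(-0.9)), (-33, 40, np.float64(-1.5)), (-55, 41, np.float64(-1.5)), (-77, 36, np.float64(-1.3)), (-102.5, 21, np.float64(0.7))]
```

View pics/s1.png

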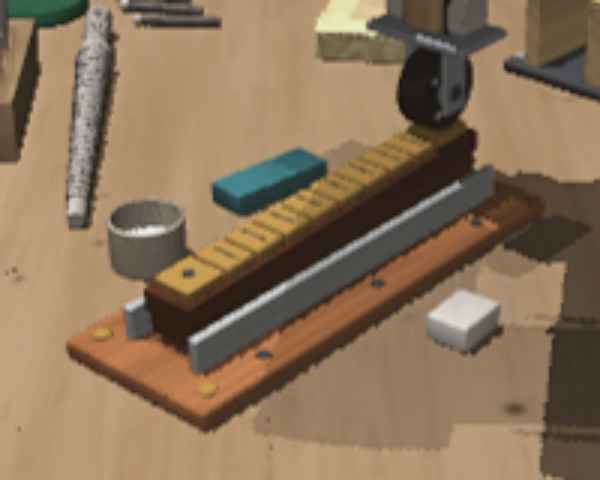

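The picture shows all eight pieces level with the end piece (row from (185,270) to (440,130)), and the depths agree. Now I lift the roller and carry it back over the stand.

Emit:
{"fn": "apply_moves", "kwargs": {"targets": [{"dp":[0,0,0.01],"yaw":0},{"dp":[0,0,0.03],"yaw":0},{"dp":[0,0,0.051],"yaw":0},{"dp":[-0.001,-0.02,0.051],"yaw":-2.3},{"dp":[-0.0025,-0.055,0.051],"yaw":-2.3},{"dp":[-0.0045,-0.095,0.051],"yaw":-2.3},{"dp":[-0.0065,-0.135,0.051],"yaw":-2.3},{"dp":[-0.0085,-0.175,0.051],"yaw":-2.3},{"dp":[-0.01,-0.21,0.051],"yaw":-2.3},{"dp":[-0.011,-0.235,0.051],"yaw":-2.3},{"dp":[-0.0114,-0.2465,0.051],"yaw":-2.3},{"dp":[-0.0114,-0.2465,0.051],"yaw":-2.3},{"dp":[-0.0114,-0.2465,0.051],"yaw":-2.3},{"dp":[-0.0114,-0.2465,0.051],"yaw":-2.3},{"dp":[-0.0114,-0.2465,0.051],"yaw":-2.3},{"dp":[-0.0114,-0.2465,0.051],"yaw":-2.3}]}}

```text
time_s: 19.82
tcp_pos: [0.4833, -0.2935, 0.1961]
eef_rot: [-180.0, 0.0, -105.9]
contact_force: [0.3, -0.5, -2.2]
gripper_width: 0.0256
gripper_force: 60.0
```

```bash
python3 - <<'E'
from h import *
from plant import get_state,cams
c=cams.capture('scene');s=get_state();print(s['tcp_pos'],s['eef_rot'],s['contact_force'])
cv2.imwrite('pics/s2.png',cv2.resize(c['image'][120:280,300:500],None,fx=3,fy=3)[:,:,::-1])
E
python3 strip.py;sed -i 's/s1.png/s3.png/' sc.py; python3 sc.py
```

```text
[ 0.48332536 -0.29367055  0.19612045] [-1.79979392e+02  6.13836887e-03 -1.05921952e+02] [ 0.43098579 -0.71338118 -3.84729246]
102.5 85 49.6 50.2
77 87 51.0 51.4
55 87 52.1 52.4
33 87 52.9 53.5
11 88 53.9 54.5
-11 86 55.6 55.6
-33 86 55.8 56.6
-55 90 57.1 57.6
-77 104 58.7 58.7
-102.5 620 587.8 59.9
19.9167 [ 0.48334669 -0.29378692  0.19612025] [-3.71915982e-04 -4.97597255e-01 -2.37167602e+00]
before [(102.5, 59, np.float64(-0.5)), (77, 48, np.float64(2.8)), (55, 48, np.float64(2.8)), (33, 44, np.float64(2.8)), (11, 47, np.float64(2.8)), (-11, 42, np.float64(2.3)), (-33, 34, np.float64(3.0)), (-55, 38, np.float64(3.1)), (-77, 32, np.float64(2.4)), (-102.5, 38, np.float64(-1.3))]
now [(102.5, 53, np.float64(-0.7)), (77, 48, np.float64(-1.1)), (55, 49, np.float64(-0.9)), (33, 42, np.float64(-1.2)), (11, 50, np.float64(-1.3)), (-11, 42, np.float64(-1.3)), (-33, 41, np.float64(-1.2)), (-55, 38, np.float64(-1.5)), (-77, 34, np.float64(-1.3)), (-102.5, 38, np.float64(-1.3))]
```

View pics/s2.png

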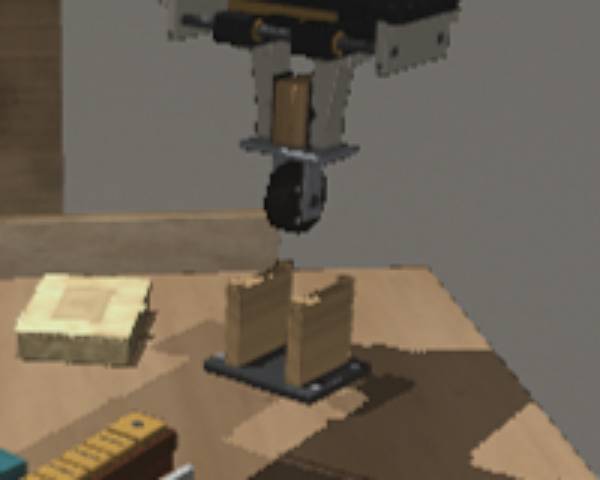

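The roller hangs upright above the stand (wheel at (295,195), cheeks at (285,320)), and every piece is home. I lower it.

Emit:
{"fn": "apply_moves", "kwargs": {"targets": [{"dp":[0.0005,-0.001,-0.02],"yaw":0},{"dp":[0.0005,-0.001,-0.045],"yaw":0},{"dp":[0.0005,-0.001,-0.065],"yaw":0},{"dp":[0.0005,-0.001,-0.08],"yaw":0},{"dp":[0.0005,-0.001,-0.087],"yaw":0},{"dp":[0.0005,-0.001,-0.092],"yaw":0},{"dp":[0.0005,-0.001,-0.095],"yaw":0},{"dp":[0.0005,-0.001,-0.097],"yaw":0},{"dp":[0.0005,-0.001,-0.098],"yaw":0},{"dp":[0.0005,-0.001,-0.098],"yaw":0},{"dp":[0.0005,-0.001,-0.098],"yaw":0},{"dp":[0.0005,-0.001,-0.098],"yaw":0}]}}

```text
time_s: 20.97
tcp_pos: [0.4838, -0.2957, 0.0984]
eef_rot: [-179.9, -0.0, -106.0]
contact_force: [-0.4, -0.0, -3.7]
gripper_width: 0.0259
gripper_force: 60.0
```

Emit:
{"fn": "apply_moves", "kwargs": {"targets": [{"dp":[0,0.0005,-0.0005],"yaw":0},{"dp":[0,0.0005,-0.001],"yaw":0},{"dp":[0,0.0005,-0.0015],"yaw":0},{"dp":[0,0.0005,-0.002],"yaw":0},{"dp":[0,0.0005,-0.002],"yaw":0},{"dp":[0,0.0005,-0.002],"yaw":0}]}}

```text
time_s: 21.47
tcp_pos: [0.4836, -0.2951, 0.0965]
eef_rot: [-180.0, -0.0, -106.0]
contact_force: [-2.5, 2.8, 5.8]
gripper_width: 0.0261
gripper_force: 60.0
```

Seated. I release.

Emit:
{"fn": "apply_moves", "kwargs": {"targets": [{"dp":[0,0,0.001],"yaw":0},{"dp":[0,0,0.001],"yaw":0},{"dp":[0,0,0.001],"yaw":0},{"dp":[0,0,0.001],"yaw":0},{"dp":[0,0,0.001],"yaw":0},{"dp":[0,0,0.001],"yaw":0},{"dp":[0,0,0.001],"yaw":0},{"dp":[0,0,0.001],"yaw":0},{"dp":[0,0,0.001],"yaw":0},{"dp":[0,0,0.001],"yaw":0},{"dp":[0,0,0.001],"yaw":0},{"dp":[0,0,0.001],"yaw":0}], "grip": -1}}

```text
time_s: 22.47
tcp_pos: [0.4836, -0.2951, 0.0969]
eef_rot: [-180.0, -0.0, -106.0]
contact_force: [0.7, -0.8, 0.3]
gripper_width: 0.0875
gripper_force: 0.0
```

Emit:
{"fn": "apply_moves", "kwargs": {"targets": [{"dp":[0,0,0.01],"yaw":0},{"dp":[0,0,0.03],"yaw":0},{"dp":[0,0,0.06],"yaw":0},{"dp":[0,0,0.09],"yaw":0},{"dp":[0,0,0.12],"yaw":0},{"dp":[0,0,0.15],"yaw":0},{"dp":[0,0,0.15],"yaw":0},{"dp":[0,0,0.15],"yaw":0}]}}

```text
time_s: 23.13
tcp_pos: [0.4844, -0.2954, 0.2498]
eef_rot: [-179.7, 0.0, -106.0]
contact_force: [0.5, -0.0, 0.0]
gripper_width: 0.087
gripper_force: 0.0
```

```bash
python3 - <<'E'
from h import *
from plant import get_state,cams
from scipy.spatial.transform import Rotation as Ro
s=get_state();w=cams.capture('wrist');T=w['T_tool_cam']
Rt=Ro.from_euler('xyz',s['eef_rot'],degrees=True).as_matrix()
M=Rt@T[:3,:3];o=Rt@T[:3,3]+s['tcp_pos'];c=dict(w);c['R']=M.T;c['t']=-M.T@o
P=cloud(c)
for lo,hi,n in((.072,.08,'cross'),(.11,.13,'grip')):
    m=(P[...,2]>lo)&(P[...,2]<hi)&(w['range_z']>0)&(abs(P[...,0]-.482)<.06)&(abs(P[...,1]+.294)<.06)
    print(n,m.sum(),rect(P[m]),np.median(P[m],0),P[m][:,2].std())
E
```

```text
cross 2905 (array([ 483.9, -295.4]), 65.7, 72.1, 74.1) [ 0.47767644 -0.2990806   0.07457631] 0.0008449037373151743
grip 1436 (array([ 483.8, -296. ]), 33.4, 25.8, 73.9) [ 0.48341793 -0.29723234  0.12019578] 0.0019173809419459188
```

The roller sits as it did at the start: same position within 0.5 mm, same height, and level. I hand in.

```bash
python3 -c "
from plant import r
print(r.close_job())"
```

```text
the job is handed in; nothing more can be done
None
```

All eight pieces measured level with the end pieces, the roller is back upright in its stand, the arm is clear, and the job is handed in at about 23 s; the judge returned no verdict, and the highest force I read while rolling was about 15 N.

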